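# Push the dresser caddy's tilt-out bins shut

## Task

The three tilt-out bins of the grey caddy on the dresser have been left hanging open: gently push each one shut with the fingertips, until its front is flush with the caddy. Only push: do not pinch or lift anything, do not shove the caddy out of its place, and leave the tray, the bottles, the comb and the votive glass as they are.

Things in the scene. Friction and masses are not known exactly. Their poses are not given: they have to be found in the camera images.
- caddy: grey plastic tilt-out caddy: loose box 120 mm deep (x), 270 wide (y), 150 high with a flat top, about 1.3 kg with bins; a push over about 5 N near its top may slide or rock it. Origin: centre of its underside, on the dresser. Its -x axis points out of the front, +y to its left end seen from the robot, z up. Three equal bins side by side, centred at y = +87, 0, -87 mm; fronts flush at x = -60 mm
- bin_left (a joint): tilt (rad) of the bin at the caddy's +y end, 81 mm wide, 119 high, hinged on its lower front edge (caddy x = -56 mm, 22 mm above the dresser): 0 shut and flush, growing as its top tips out to -x, at most 0.55. Stiff hinge: it stays where it is left; 1 to 2 N at the lip moves it
- bin_middle (a joint): tilt of the middle bin, the same kind
- bin_right (a joint): tilt of the bin at the caddy's -y end, the same kind
- bin_left_lip (a point): middle of the outer edge of the pull lip of the +y end bin: a ledge 50 mm wide, 6 thick, standing out 13 mm near the top of the front. The point turns with the bin, 17 mm out and 112 mm up from the hinge (shut: caddy x = -73 mm, 134 mm above the dresser; at 0.5 rad: caddy x = -125 mm, 112 mm above it)
- bin_middle_lip (a point): the same point on the middle bin's lip
- bin_right_lip (a point): the same point on the lip of the bin at the caddy's -y end
- tray: square bamboo tray, 220 x 220 mm with an 18 mm high rim, standing beside the caddy on either side of it, fixed; origin: centre of its underside
- blue_bottle: round blue bottle with a dark twist cap, 76 mm across and 126 mm high, loose, on the tray; origin: centre of its underside. A bystander
- spray_bottle: tall clear spray bottle with a white trigger head, 54 mm across and 196 mm high, loose, on the tray; origin: centre of its underside. A bystander
- comb: stainless steel comb, 170 x 33 x 4 mm, lying flat on the tray, long side along y; origin: on its underside, near its middle. A bystander
- votive: empty clear glass votive holder, 72 mm across and 65 mm high, loose, standing upright on the dresser in front of the caddy; origin: centre of its underside. A bystander

How it is judged:
By the outcome, as a careful person would: the job done as asked, in the order asked, and still so for the second after the job is handed in, with the robot touching nothing.
It also fails if it takes over 48 s, if anything falls off the work surface, if the arm or the gripper's body presses on something with over 40 N, if the wrist force passes 120 N, or if a joint passes its speed limit or range.

## Robot

A 6-joint arm with a two-finger parallel gripper is mounted at the origin on the work surface. World frame = base frame: x ahead of the robot, y to its left, z up, the work surface at z = 0. Lengths are in mm, angles in rad, forces in N, time in s.
With the tool pointing down it reaches from about 325 to 875 mm from the base axis. Payload 4.4 kg.
Tool frame: the origin (TCP) lies on the centre line of the jaws, within the pads' length; the fingertips stand ahead of it and the grasp point (between the pads) lies 6 mm ahead of it (ctrl.tcp_to_tips is the z of the fingertips in the tool frame, in mm); z points along the fingers, y is the direction in which the jaws open and shut (so a half turn about z gives the same grasp; the last joint's range is limited). The gripper opens to 85 mm and grips with 20 to 120 N. Pads are 22 mm wide; open, the fingers measure 114 mm over their backs; the gripper's body (76 mm by 85 mm) begins 54 mm behind the grasp point. The pads swing forward as they close: fully open they stand 13 mm farther back than shut.
Start: joints at [1.03, 0.207, 1.542, -0, 1.393, -0.15], TCP at [218.512, 531.865, 256.282] pointing down, gripper open.
Joint ranges: [-2.73, 2.73], [-0.86, 2.22], [0.23, 2.46], [-1.11, 4.25], [0.08, 2.63], [-2.82, 2.82]. Speed limits (rad/s): [2.79, 2.79, 3.14, 3.14, 3.14, 3.14].

## Interface

Orientations are given as a 3x3 rotation matrix whose columns are the frame's x, y, z axes.
In Python, from plant import ctrl, sensors, optics gives the robot as it stands. Calls block until the motion is done:
- ctrl.move_ptp(position, orientation): joint-space move of the TCP to a pose.
- ctrl.move_l(position, rot=None, vel=150, threshold=None): straight line of the TCP; rot=None keeps the orientation; vel is the mean speed in mm/s. With threshold (N) it stops when the force on the tool has changed by that much, and returns True; else False.
- ctrl.set_joints(angles): joint-space move.
- ctrl.gripper_to(opening, force=None): finger opening in mm; force is the grip in N (None keeps the last); returns when the fingers have stopped.
- ctrl.hold(seconds).
- ctrl.solve_ik(position, orientation): joint angles nearest the present ones, or None.
- sensors.read_state(): the state.
- optics.grab_frame(name): name is "scene" or "top" or "wrist"; returns (picture, depth): 384x512x3 uint8, red, green, blue; 384x512 float32, mm along the optical axis (not along the pixel's ray), 0 where there is no reading.
- optics.camera_params(name): a dict with "mtx" (3x3 intrinsics, pixels), "R" (3x3) and "t" (3): a world point X has camera coordinates R X + t; the wrist camera has in their place "T_tool_cam" (4x4, takes a point from camera to tool coordinates, whose origin is the TCP and whose axes are the flange's). Camera axes: x right, y down, z forward; pixel columns grow to the right and rows downward; lengths in mm; the calibration is good to about 2 mm. The wrist camera is an equidistant fisheye: a pixel r from the principal point sees the ray r / f radians off the axis. A picture is of the moment at which its call begins: read the wrist's pose just before it. camera_params takes no time and is no camera call.
A pose or a line that the arm cannot do raises ctrl.MotionError and nothing moves.
- ctrl.finish_job(): hands the job in, once; it reports no verdict.
The state is a dict: "t": time; "q": joint angles; "qvel": joint speeds; "tau": joint torques, N m; "eef_pos": TCP position; "eef_rot": TCP orientation; "force": force on the tool from outside, world axes, zero at the start; "wrist_torque": the same for the moment, N m; "grip_width": finger opening in mm.
Only numpy, scipy, OpenCV 4.12 (cv2) and the standard library are available. Lean on these libraries where they do the work, as an engineer would, in place of code of your own. Each camera call takes 0.05 s, during which the arm holds its last target. There are 200 camera calls.

## Working session

There is one attempt and no reset: what is moved stays moved. The work goes in short steps, each a Python script; the robot and the scene stay as the last script left them, time stands still between calls to the robot, and variables do not carry over. Pictures are saved under pics/ and viewed, about 8 in all and at most 12, crops included, and the job is handed in when it is done.

```bash
mkdir -p pics; ls; python3 - <<'E'
from plant import ctrl, sensors, optics
import cv2, numpy as np
for n in("scene","top"):
    p,d=optics.grab_frame(n); cv2.imwrite(f"pics/{n}0.png",p[:,:,::-1]); np.savez(f"{n}0.npz",p=p,d=d)
    c=optics.camera_params(n); print(n,c["mtx"].round(1).tolist(),c["R"].round(3).tolist(),c["t"].round(1), (d>0).mean())
print(sensors.read_state()["t"],ctrl.tcp_to_tips)
E
```

```text
pics
scene [[362.2, 0.0, 261.1], [0.0, 362.2, 194.1], [0.0, 0.0, 1.0]] [[0.784, -0.621, 0.005], [-0.473, -0.602, -0.643], [0.402, 0.502, -0.766]] [-450.7  335.5  543.9] 0.9960123697916666
top [[455.4, 0.0, 250.8], [0.0, 455.4, 188.8], [0.0, 0.0, 1.0]] [[0.001, -1.0, -0.015], [-0.989, 0.001, -0.147], [0.147, 0.015, -0.989]] [ -3.8 603.7 988.3] 0.99603271484375
0.1 25.0
```

View pics/scene0.png

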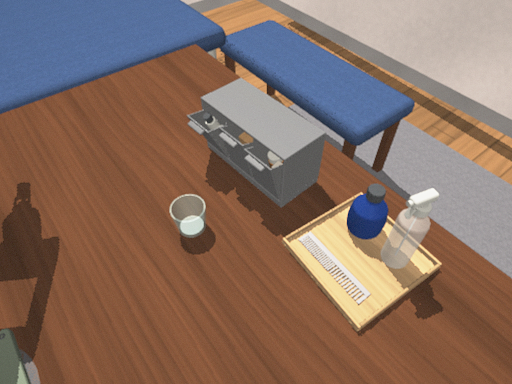

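View pics/top0.png

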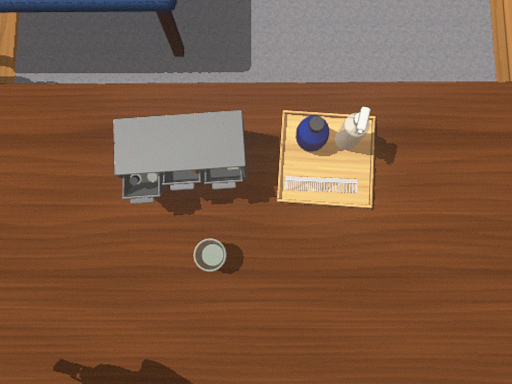

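The scene view shows the caddy at about (265,140), with the votive at (188,215) in front of it and the tray on the right. The top view shows the caddy top at (115-245, 112-175), the lips at about (142,200), (182,187) and (223,185), and the votive at (210,255).

```bash
cat > h.py <<'E'
import numpy as np, cv2
from plant import ctrl, sensors, optics
def cloud(n):
    p,d=optics.grab_frame(n); return pts(n,p,d)
def pts(n,p,d):
    c=optics.camera_params(n); v,u=np.mgrid[:384,:512]; K=c["mtx"]
    X=np.stack([(u-K[0,2])/K[0,0]*d,(v-K[1,2])/K[1,1]*d,d],-1)
    return (X-c["t"])@c["R"],p
def caddy(W,p):
    x=W[...,0];m=(abs(W[...,2]-150)<7)&(p.max(2).astype(int)-p.min(2)<25)&(x>400)
    k,l,s,_=cv2.connectedComponentsWithStats(m.astype(np.uint8)); i=1+np.argmax(s[1:,4])
    P=W[l==i]; r=cv2.minAreaRect(P[:,:2].astype(np.float32)); B=cv2.boxPoints(r)
    return P,r,B
def lips(W,o,yaw):
    """local coords per bin: most protruding strip"""
    c,s=np.cos(yaw),np.sin(yaw); L=(W-[o[0],o[1],0])@np.array([[c,-s,0],[s,c,0],[0,0,1.]])
    out=[]
    for yc in(87,0,-87):
        m=(abs(L[...,1]-yc)<20)&(L[...,2]>95)&(L[...,2]<145)&(L[...,0]>-150)&(L[...,0]<-62)
        P=L[m]
        out.append((len(P),np.percentile(P[:,0],3).round(1),np.median(P[P[:,0]<np.percentile(P[:,0],15),2]).round(1)) if len(P)>5 else None)
    return out
E
python3 - <<'E'
from h import *
for n in("top","scene"):
    f=np.load(n+"0.npz"); W,p=pts(n,f["p"],f["d"])
    P,r,B=caddy(W,p); print(n,len(P),r,B.round(1).tolist(),np.median(P[:,2]))
    B=B[np.argsort(B[:,0])]; o=B.mean(0)
    e=B[:2][np.argsort(B[:2,1])]; dv=e[1]-e[0]; yaw=np.arctan2(-dv[0],dv[1]); print(o,yaw,lips(W,o,yaw))
    v=W[(W[...,2]>58)&(W[...,2]<75)&(W[...,0]>300)&(W[...,0]<640)&(abs(W[...,1])<330)]
    g=v[v[:,0]<np.median(v[:,0])+45]; print("votive",len(v),v.min(0),v.max(0))
E
```

```text
top 7245 ((686.5506591796875, 145.6744842529297), (120.0599365234375, 269.8038330078125), 3.9068493843078613) [[617.5, 276.20001220703125], [635.9000244140625, 7.0], [755.5999755859375, 15.199999809265137], [737.2000122070312, 284.3999938964844]] 150.41681849303305
[686.55066 145.67447] 0.068187274 [(298, np.float64(-115.4), np.float64(121.6)), (169, np.float64(-95.6), np.float64(131.0)), (181, np.float64(-98.8), np.float64(128.9))]
votive 342 [422.69536255   8.86637924  58.0180395 ] [638.61447484 266.14373162  74.95304227]
scene 4605 ((685.71875, 144.1072998046875), (123.38230895996094, 272.368896484375), 3.6902334690093994) [[615.4000244140625, 276.0], [632.9000244140625, 4.199999809265137], [756.0, 12.199999809265137], [738.5, 284.0]] 150.10958086963436
[685.71875 144.1073 ] 0.06440676 [(206, np.float64(-117.6), np.float64(120.6)), (151, np.float64(-96.4), np.float64(129.7)), (172, np.float64(-99.9), np.float64(128.7))]
votive 567 [419.81366887   5.16574085  58.03063958] [639.34937322 265.187282    74.93982326]
```

```bash
cat >> h.py <<'E'
o=np.array([686.3,145.]); yaw=.066; c,s=np.cos(yaw),np.sin(yaw)
def w(x,y,z): return [o[0]+c*x-s*y, o[1]+s*x+c*y, z]
X=np.array([c,s,0]); R1=np.column_stack([X,[s,-c,0],[0,0,-1]]); R2=R1*[-1,-1,1]
Z=133 # tips at 108
def F(): return float(sensors.read_state()["force"]@X)
E
python3 - <<'E'
from h import *
S=sensors.read_state(); print(S["eef_rot"].round(2).tolist(), optics.camera_params("wrist")["T_tool_cam"].round(2).tolist())
for R in(R1,R2): print(ctrl.solve_ik(w(-160,87,Z),R),ctrl.solve_ik(w(-80,-87,Z),R))
ctrl.gripper_to(0)
# start orientation family
R=R1 if S["eef_rot"][:,0]@X>0 else R2
if ctrl.solve_ik(w(-160,87,Z),R) is None: R=R2 if R is R1 else R1
ctrl.move_ptp(w(-170,87,Z+60),R); ctrl.move_l(w(-170,87,Z)); f0=[F() for _ in range(5)]
p,d=optics.grab_frame("scene"); cv2.imwrite("pics/s1.png",p[:,:,::-1])
S=sensors.read_state(); print(f0,S["force"],S["t"],S["grip_width"],S["eef_pos"])
E
```

```text
[[-0.92, 0.38, -0.0], [0.38, 0.92, -0.0], [0.0, -0.0, -1.0]] [[-0.0, -0.96, -0.28, 69.65], [1.0, -0.0, -0.0, -0.64], [0.0, -0.28, 0.96, -118.1], [0.0, 0.0, 0.0, 1.0]]
[ 2.48756782e-01  3.18274447e-01  1.67542003e+00 -4.44089210e-16
  1.14789818e+00  1.75355311e+00] [-5.45267481e-02  4.10193132e-01  1.54820976e+00 -4.44089210e-16
  1.18318976e+00  1.45026958e+00]
[ 2.48756782e-01  3.18274447e-01  1.67542003e+00 -4.44089210e-16
  1.14789818e+00 -1.38803955e+00] [-5.45267481e-02  4.10193132e-01  1.54820976e+00 -4.44089210e-16
  1.18318976e+00 -1.69132307e+00]
[0.8632874342328686, 0.8632874342328686, 0.8632874342328686, 0.8632874342328686, 0.8632874342328686] [0.51073812 0.57895409 0.24923829] 3.0583 0.2398302989662867 [511.668659   221.21718786 134.04121978]
```

View pics/s1.png

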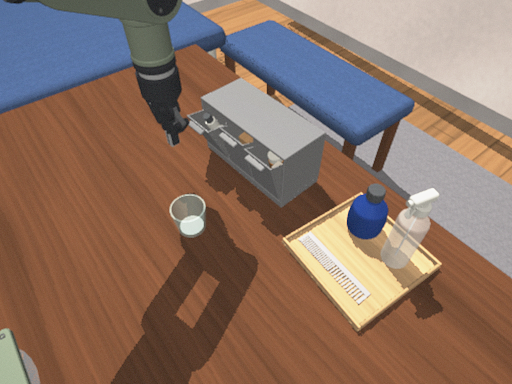

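The fingertips are at (172,140), in line with the left bin's lip and clear of the votive. Next I push the left bin in small steps and watch the force.

```bash
cat >> h.py <<'E'
def push(y,x0,x1,fmax=3.5,step=3):
    ctrl.move_l(w(x0,y,Z),vel=60); f0=F(); log=[]; x=x0
    while x<x1:
        x=min(x+step,x1); hit=ctrl.move_l(w(x,y,Z),vel=30,threshold=4.5)
        S=sensors.read_state(); f=f0-F(); e=S["eef_pos"]; lx=(e[:2]-o)@X[:2]; log.append((round(float(lx),1),round(f,2)))
        if hit or f>fmax: break
    print(y,log,"hit",hit,"t",S["t"]); return log
E
python3 - <<'E'
from h import *
push(87,-140,-88)
E
```

```text
87 [(-137.1, -0.82), (-133.8, 0.24), (-130.8, -0.38), (-128.0, 0.78), (-124.8, 2.28), (-121.6, 0.25), (-118.6, 0.82), (-115.6, 0.18), (-112.6, 0.97), (-109.6, 0.61), (-106.7, 0.26), (-103.7, 0.24), (-100.6, -0.16), (-97.7, 0.17), (-94.7, 0.18), (-91.7, -0.31), (-88.7, -0.21), (-87.9, 0.41)] hit False t 8.2083
```

```bash
python3 - <<'E'
from h import *
print(push(87,-88,-82,fmax=3,step=1)[-1])
ctrl.move_l(w(-140,87,Z),vel=150)
ctrl.move_l(w(-140,170,Z+40),vel=150)
for n in("top","scene"):
    W,p=cloud(n); print(n,lips(W,o,yaw),caddy(W,p)[1])
    cv2.imwrite(f"pics/{n}2.png",p[:,:,::-1])
E
```

```text
87 [(-87.0, 0.28), (-85.9, 0.04), (-84.9, -0.44), (-84.5, 2.34), (-84.2, 5.34)] hit False t 9.7083
(-84.2, 5.34)
top [(96, np.float64(-71.4), np.float64(135.7)), (169, np.float64(-94.9), np.float64(131.1)), (184, np.float64(-98.4), np.float64(129.0))] ((687.1883544921875, 145.33685302734375), (120.83998107910156, 269.0121765136719), 3.684159994125366)
scene [(75, np.float64(-74.1), np.float64(135.6)), (152, np.float64(-96.8), np.float64(129.4)), (170, np.float64(-100.6), np.float64(128.3))] ((685.46630859375, 144.09983825683594), (121.67413330078125, 272.66790771484375), 3.9182093143463135)
```

The left bin is shut: it met a hard stop at TCP x ≈ -84.5, the lip is at -73, and the caddy hasn't moved. Now the other two, with finer final steps.

```bash
python3 - <<'E'
from h import *
ctrl.move_l(w(-140,87,Z+20),vel=150)
for y in(0,-87):
    ctrl.move_l(w(-135,y,Z),vel=150)
    l=push(y,-118,-87,fmax=4.5)
    if l[-1][0]>-88.5: push(y,-87,-83,fmax=2,step=.5)
    ctrl.move_l(w(-135,y,Z),vel=120)
ctrl.move_l(w(-150,-87,Z+60),vel=150)
ctrl.move_ptp(w(-250,230,Z+120),sensors.read_state()["eef_rot"])
for n in("top","scene"):
    W,p=cloud(n); print(n,lips(W,o,yaw),caddy(W,p)[1])
    cv2.imwrite(f"pics/{n}3.png",p[:,:,::-1])
a,b=[cv2.imread(f"pics/{n}3.png") for n in("scene","top")]
cv2.imwrite("pics/f3.png",np.hstack([cv2.resize(a[60:260,150:350],(400,400)),cv2.resize(b[90:290,100:300],(400,400))]))
print(sensors.read_state()["t"])
E
```

```text
0 [(-115.0, -0.93), (-111.9, -0.22), (-108.8, -0.13), (-105.9, -0.86), (-102.7, -0.96), (-99.7, -0.86), (-96.7, -0.35), (-93.7, -1.12), (-90.7, -0.93), (-87.7, -1.29), (-86.9, -0.6)] hit False t 15.7583
0 [(-86.6, 1.55), (-86.0, 1.39), (-85.5, 0.78), (-84.9, 1.44), (-84.4, 1.52), (-84.2, 1.29), (-84.1, 5.24)] hit False t 17.7583
-87 [(-115.0, 0.24), (-111.9, 1.22), (-108.8, 0.66), (-105.7, 0.61), (-102.7, 0.65), (-99.7, 1.3), (-96.7, -0.63), (-93.7, -0.56), (-90.7, 0.9), (-87.7, 0.1), (-86.9, 1.48)] hit False t 22.25
-87 [(-86.6, 2.15)] hit False t 22.75
top [(93, np.float64(-71.7), np.float64(136.6)), (94, np.float64(-71.6), np.float64(136.6)), (117, np.float64(-74.1), np.float64(135.4))] ((686.7922973632812, 145.7791290283203), (120.68449401855469, 270.0341491699219), 3.9921350479125977)
scene [(69, np.float64(-74.1), np.float64(134.9)), (84, np.float64(-73.6), np.float64(134.7)), (174, np.float64(-75.8), np.float64(135.0))] ((685.443115234375, 143.47817993164062), (122.41435241699219, 271.3266906738281), 4.155236721038818)
25.2333
```

View pics/f3.png

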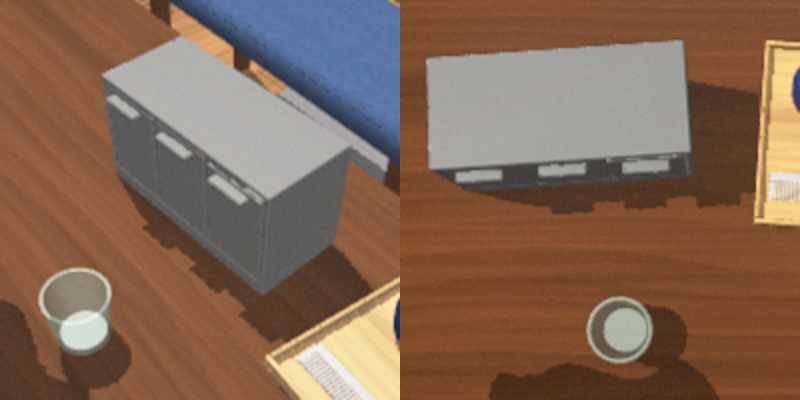

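Two bins are flush. The right one still shows a gap of about 2 mm at (230,180) because its push stopped early on a noisy reading, so I push it the rest of the way.

```bash
python3 - <<'E'
from h import *
ctrl.move_ptp(w(-150,-87,Z+60),sensors.read_state()["eef_rot"]); ctrl.move_l(w(-125,-87,Z),vel=120)
push(-87,-92,-83,fmax=4,step=.75)
ctrl.move_l(w(-135,-87,Z),vel=120); ctrl.move_l(w(-150,-87,Z+60),vel=150)
ctrl.move_ptp(w(-250,230,Z+120),sensors.read_state()["eef_rot"])
for n in("top","scene"):
    W,p=cloud(n); print(n,lips(W,o,yaw),caddy(W,p)[1])
    cv2.imwrite(f"pics/{n}4.png",p[:,:,::-1])
a,b=[cv2.imread(f"pics/{n}4.png") for n in("scene","top")]
cv2.imwrite("pics/f4.png",np.hstack([cv2.resize(a[60:260,150:350],(400,400)),cv2.resize(b[90:290,100:300],(400,400))]))
print(sensors.read_state()["t"])
E
```

```text
-87 [(-91.5, 0.74), (-90.5, 0.65), (-89.7, 0.72), (-89.0, -0.08), (-88.2, -0.31), (-87.4, -0.2), (-86.7, 0.91), (-86.1, 1.05), (-85.3, 0.45), (-84.4, 0.46), (-84.0, 2.19), (-84.0, 6.11)] hit False t 30.9
top [(97, np.float64(-71.6), np.float64(136.6)), (95, np.float64(-71.5), np.float64(136.6)), (96, np.float64(-71.6), np.float64(135.3))] ((686.9033203125, 145.44381713867188), (119.72509002685547, 269.35931396484375), 3.875023365020752)
scene [(76, np.float64(-73.6), np.float64(134.9)), (85, np.float64(-73.6), np.float64(135.4)), (98, np.float64(-73.6), np.float64(136.3))] ((685.5609130859375, 144.23828125), (121.69194030761719, 271.7398986816406), 4.037740707397461)
33.4167
```

View pics/f4.png

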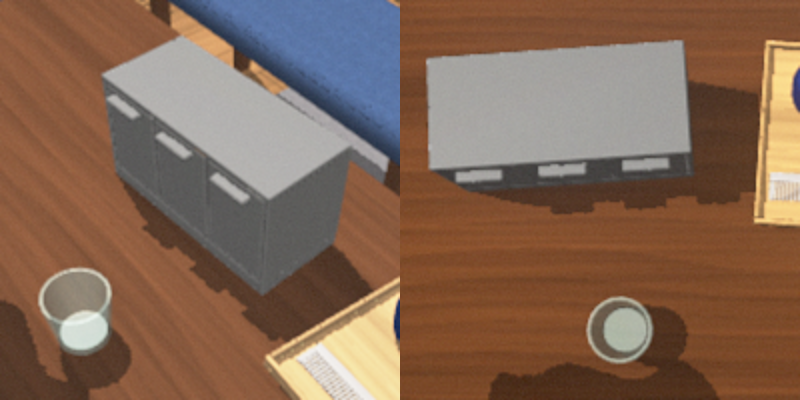

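The picture shows all three bins flush, with the lips in line at (124,107), (173,146) and (230,188). The caddy and the votive are where they were.

```bash
python3 -c "
from plant import ctrl
ctrl.finish_job()"
```

```text
the job is handed in; nothing more can be done
```

All three bins are shut and the job is handed in, at about 33 s of the 48 s allowed. I pushed each lip inward with the closed fingertips until it met its hard stop.

- **Bins:** in the last pictures all three lips stand 72–74 mm out from the caddy's centre, where 73 mm is shut. The fronts look flush.
- **Right bin:** its first push stopped about 2 mm short on a noisy force reading, so I pushed it a second time to its stop.
- **Push force:** the reading peaked at 5–6 N at each stop, with about 1 N of noise. That is near the 5 N at which the caddy might slide.
- **Caddy:** its measured position changed by less than 1 mm. Its angle changed by up to about 0.35° in the scene view and not at all in the top view, which is within measurement noise.
- **Other items:** the votive looked unmoved in the last pictures. I did not measure the tray, bottles or comb again, but the arm stayed well clear of them.

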